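# Release the onions from the gravity runway

## Robot

A 7-joint arm with a two-finger parallel gripper is mounted at the origin on the work surface. World frame = base frame: x ahead of the robot, y to its left, z up, the work surface at z = 0. Lengths are in m, angles in rad, forces in N, time in s.
With the tool pointing down it reaches from about 0.4 to 0.875 m from the base axis. Payload 19.3 kg.
Tool frame: the origin (TCP) lies at the very end of the fingers, on their centre line; the grasp point (between the pads) lies 19 mm behind it; z points along the fingers, y is the direction in which the jaws open and shut (so a half turn about z gives the same grasp; the last joint's range is limited). The gripper opens to 85 mm and grips with 20 to 120 N. Pads are 22 mm wide; open, the fingers measure 114 mm over their backs; the gripper's body (76 mm by 85 mm) begins 54 mm behind the grasp point. The pads swing forward as they close: fully open they stand 13 mm farther back than shut.
Start: joints at [-1.35, 0.521, -0.036, 1.599, 0.021, 1.021, -0.113], TCP at [0.179, 0.599, 0.231] pointing down, gripper open.
Joint ranges: [-2.91, 2.91], [-0.3, 2.13], [-1.5, 1.42], [0.17, 2.43], [-1.26, 4.41], [0.16, 1.93], [-2.52, 2.52]. Speed limits (rad/s): [1.89, 1.89, 2.39, 2.39, 3.01, 3.01, 3.01].

## Interface

Orientations are given as [roll, pitch, yaw] about the fixed x, y, z axes, in that order (R = Rz(yaw) Ry(pitch) Rx(roll)).
In Python, from workcell import bot gives the robot as it stands. The module is installed in compiled form; this text tells all that it offers.
- The arm moves only by the shell command python3 -m inch 'ROWS' [FORCE]. ROWS is JSON, a list of rows, each an object of numbers: "dx", "dy", "dz": the shift along the tool's x, y, z in mm; "rx", "ry", "rz": the turn, a rotation vector about the tool's x, y, z in rad; "hand": the closure, from -1 (fully open) to 1 (shut), so that 0 is half open. In form: [{"dx": .., "dy": .., "dz": .., "rx": .., "ry": .., "rz": .., "hand": ..}, ...]. A call has 1 to 10 rows; each row shifts and turns the commanded pose from where the row before left it, along the tool's axes as they then stand; what a row does not reach is not made up. A row lasts 1/10 s, in which the tool goes at most 50 mm and 8.59 degrees, less where a joint would pass 70% of its speed; a pose out of reach is approached as far as the arm can. A call with a gripper value outside its range is refused whole. The fingers move at their own pace and stop on an object; FORCE is the grip in N (left out, the last holds). Time passes only in rows, so rows that do not move let the fingers close. It gives the time, the measured TCP pose, the force and the opening at its end, in the units of the state.
- bot.observe(): the state, without advancing time (a new reading comes with each control period).
- bot.grab_frame(name): name is "scene" or "top" or "wrist"; returns (picture, depth): 400x640x3 uint8, red, green, blue; 400x640 float32, m along the optical axis (not along the pixel's ray), 0 where there is no reading.
- bot.get_calibration(name): a dict with "vertical_fov" (degrees; the focal length in pixels is half the picture's height over the tangent of half this angle, whatever the lens; pixels are square), "cx", "cy" (the principal point, pixels), "k1" (the pictures are not rectified: a ray, as slopes to the right and down, at radius r is drawn at 1 + k1 r^2 times it, then the intrinsics apply), "origin" and "orientation" of the camera in the world. Camera axes: x right, y down, z forward; pixel columns grow to the right and rows downward; lengths in m; the calibration is good to about 2 mm. A picture is of the moment at which its call begins: read the wrist's pose just before it. get_calibration takes no time and is no camera call; for the wrist camera it gives the pose at the moment of the call.
- bot.job_done(): hands the job in, once; it reports no verdict.
Trained networks look in the newest picture that a camera, given by its name, has taken for a name from the list of things; names that differ only in an ending like _2 or _b are one class to them, and where a whole thing is asked for, a point or a joint stands for the part that bears it (a point fixed in the world has none). Each returns a list of dicts, best first, with "score" (0 to 1); they miss things now and then, are a little off and sometimes report something else, mostly with a low value. They report only what shows in the picture. A call takes as long as a camera call.
- bot.trace(camera, target): "region" (400x640 bool, what is visible of it) and "box" ([left, top, right, bottom] in pixels, round what is visible of it).
- bot.tip_of(camera, target): "centre" ([row, column] in pixels: a listed point, or the origin of a listed thing).
The state is a dict: "clock": time; "qpos": joint angles; "qd": joint speeds; "joint_efforts": joint torques, N m; "position": TCP position; "tool_rot": TCP orientation; "force": force on the tool from outside, world axes, zero at the start; "moment": the same for the moment, N m; "grip_width": finger opening in m.
Only numpy, scipy, OpenCV 4.12 (cv2) and the standard library are available. Lean on these libraries where they do the work, as an engineer would, in place of code of your own. Each camera call takes 0.05 s, during which the arm holds its last target.

## Task

Two identical gravity runways stand on the kitchen table, each with its own black sprung plunger knob. On the runway that holds the two big onions, push the plunger all the way down and keep it down until both onions have rolled into the steel bowl at its foot, then let the plunger spring fully up again. Leave the small potatoes waiting on the other runway.

Things in the scene. Friction and masses are not known exactly. Their poses are not given: they have to be found in the camera images.
- onions_knob_top (a point): Centre of the top of the onions' plunger knob: black, round, flat-topped, 50 mm across, on an upright shaft in a white housing. 215 mm above the table when up, 171 mm when fully down; moves with the knob. x points level down the runway to the bowl, z up. The runway's middle is 88 mm to the knob's right (-y). The other runway has the same knob. Nothing near is higher than the onions' tops (195 mm).
- onions_plunger (a joint): Stroke of that plunger in m: 0 = up, 0.044 = fully down at its stop. It moves straight down against a spring: about 7 N starts it, 12 N holds it at the bottom. It carries the stop blade that holds the onions back; only in the last 8 mm of the stroke can they roll. They need about 2 s to run out; let up early, the blade stops what has not passed.
- onion_front_center (a point): Centre of the front onion, a ball 60 mm in diameter (about 0.11 kg), waiting against the stop blade, centre 156 mm above the table. On the two 8 mm rods it rolls down the runway, which falls 8 degrees and is 270 mm long.
- onion_rear_center (a point): Centre of the second onion, the same size, directly uphill behind the first.
- onion_bowl: Loose round stainless steel bowl, 200 mm across the rim, 85 mm high, at the lower end of the onions' runway, under the ends of the rods. Origin: centre of its underside, z up. Already in place: it need not be touched.
- potato_front_center (a point): Centre of the front one of three small potatoes, balls 36 mm in diameter, waiting against the stop blade of the other runway (centre 140 mm above the table). They stay there.

How it is judged:
By the outcome, as a careful person would: the job done as asked, in the order asked, and still so for the second after the job is handed in, with the robot touching nothing.
It also fails if it takes over 32 s, if anything falls off the work surface, if the arm or the gripper's body presses on something with over 40 N, if the wrist force passes 120 N, or if a joint passes its speed limit or range.

## Working session

There is one attempt and no reset: what is moved stays moved. The work goes in short steps, Python scripts to look and compute and a shell command to move; the robot and the scene stay as the last step left them, time stands still between calls to the robot, and variables do not carry over. Pictures are saved under pics/ and viewed, and the job is handed in when it is done.

```bash
mkdir -p pics; cat > h.py <<'E'
import numpy as np,cv2
from workcell import bot
from scipy.spatial.transform import Rotation as R
def px2w(cal,row,col,depth=None,z=None):
    f=200/np.tan(np.radians(cal['vertical_fov'])/2)
    d=np.array([(col-cal['cx'])/f,(row-cal['cy'])/f]); u=d.copy()
    for _ in range(30): u=d/(1+cal['k1']*(u@u))
    ray=np.array([u[0],u[1],1.]); o=np.array(cal['origin'])
    M=np.array(cal['orientation']); M=M if M.shape==(3,3) else R.from_euler('xyz',M).as_matrix()
    w=M@ray
    if z is not None: return o+w*(z-o[2])/w[2]
    return o+w*depth
E
python3 - <<'E'
from h import *
s=bot.observe();print(s)
for c in ['scene','top']:
    p,d=bot.grab_frame(c);cv2.imwrite(f'pics/{c}1.png',p[:,:,::-1]);cal=bot.get_calibration(c);print(c,cal)
    for n,z in [('onions_knob_top',.215),('onion_front_center',.156),('onion_rear_center',.160),('onion_bowl',0),('potato_front_center',.14)]:
        for t in bot.tip_of(c,n)[:3]:
            r,k=t['centre'];dd=d[int(r),int(k)]
            print(n,round(t['score'],2),np.round([r,k],1),np.round(px2w(cal,r,k,z=z),3),np.round(px2w(cal,r,k,dd),3))
E
```

```text
{'clock': 0.0, 'qpos': array([-1.35018307,  0.52202098, -0.03634599,  1.60001058,  0.02120247,
        1.02110415, -0.11279679]), 'qd': array([ 0.00057686,  0.00105262, -0.00191551, -0.00082159,  0.0002042 ,
       -0.00019678, -0.00200436]), 'joint_efforts': array([-1.08908305e-03, -9.27113986e+01,  1.97943918e+00, -3.69945252e+01,
        1.78840093e-02,  8.01355432e-03,  1.96001167e-05]), 'position': array([0.17913472, 0.59841898, 0.23072026]), 'tool_rot': array([-3.14043718e+00,  7.60664956e-05,  2.85079014e+00]), 'force': array([ 0.02576187, -0.30446668,  0.58656174]), 'moment': array([ 0.03964427,  0.04884336, -0.04121442]), 'grip_width': 0.08537031782094122}
scene {'vertical_fov': 52.64531835993286, 'cx': 317.40748678181683, 'cy': 198.441712544851, 'k1': -0.10464829521936266, 'origin': array([ 1.20503334, -0.32501465,  0.86214667]), 'orientation': array([-2.36235262,  0.01594598,  1.10702615])}
onions_knob_top 0.98 [130.5 405.7] [0.508 0.28  0.215] [0.51  0.277 0.218]
onion_front_center 0.85 [149.1 369.8] [0.47  0.194 0.156] [0.488 0.181 0.173]
onion_rear_center 0.89 [133.9 36
[... 275 characters left out ...]
3082637577571, 'k1': 0.020147812027233147, 'origin': array([0.40507063, 0.00098023, 0.95255933]), 'orientation': array([-2.93464992, -0.00377755, -1.6856515 ])}
onions_knob_top 0.89 [232.4 157.9] [0.527 0.276 0.215] [0.527 0.275 0.218]
onion_front_center 0.7 [235.5 161.1] [0.53  0.292 0.156] [0.52  0.27  0.217]
onion_front_center 0.6 [256.8 210.4] [0.476 0.197 0.156] [0.473 0.189 0.188]
onion_rear_center 0.83 [289.1 202.6] [0.415 0.214 0.16 ] [0.415 0.205 0.196]
onion_bowl 0.86 [185.4 237.9] [0.657 0.157 0.   ] [0.656 0.156 0.003]
potato_front_center 0.51 [233.8 407.2] [ 0.478 -0.204  0.14 ] [ 0.477 -0.2    0.156]
potato_front_center 0.24 [231.3 160.2] [0.541 0.299 0.14 ] [0.528 0.271 0.217]
```

View pics/scene1.png

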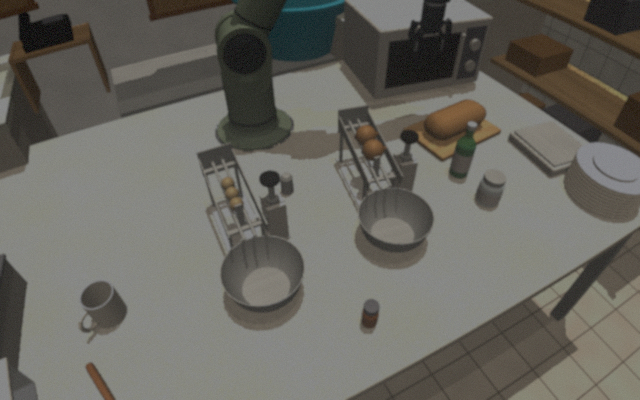

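View pics/top1.png

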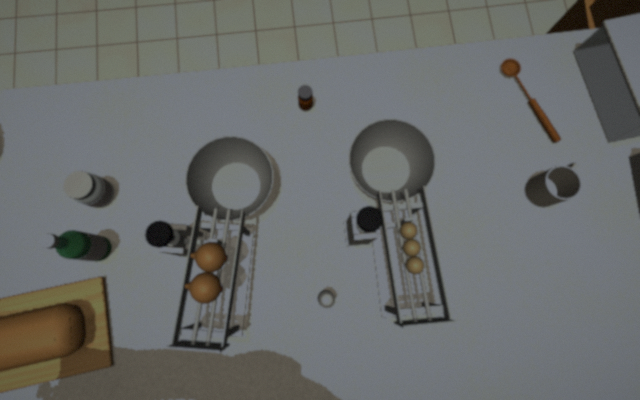

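```bash
python3 - <<'E'
from h import *
import h
for c in ['scene','top']:
    p,d=bot.grab_frame(c);cal=bot.get_calibration(c)
    t=bot.trace(c,'onions_knob_top')
    for x in t[:2]: print(c,x['score'],x['box'])
    # points with depth height 0.205..0.23 near knob
    P=[]
    for r in range(80,300):
        for k in range(100,450):
            if d[r,k]>0 and p[r,k].max()<90:
                w=px2w(cal,r,k,d[r,k])
                if abs(w[2]-.216)<.006 and abs(w[0]-.52)<.07 and abs(w[1]-.275)<.07: P.append([*w,r,k])
    P=np.array(P);print(len(P),P.mean(0),P.min(0),P.max(0))
    (cx,cy),rad=cv2.minEnclosingCircle(P[:,:2].astype(np.float32)); print(cx,cy,rad)
    cv2.imwrite(f'pics/{c}_crop.png',cv2.resize(p[80:300,100:450,::-1] if c=='top' else p[80:240,300:480,::-1],None,fx=2.2,fy=2.2))
E
```

```text
scene 0.7 [372.2, 126.2, 419.7, 178.5]
180 [5.30210716e-01 2.73256007e-01 2.15668611e-01 1.35411111e+02
 4.08716667e+02] [5.00712101e-01 2.51558630e-01 2.10023993e-01 1.30000000e+02
 4.00000000e+02] [5.51893465e-01 2.99251878e-01 2.20644394e-01 1.42000000e+02
 4.18000000e+02]
0.5266541838645935 0.274385929107666 0.026503805071115494
top 0.84 [150.1, 224.4, 207.8, 248.7]
560 [5.24710971e-01 2.74198641e-01 2.15978619e-01 2.33557143e+02
 1.58737500e+02] [5.01384438e-01 2.50815052e-01 2.10329247e-01 2.21000000e+02
 1.46000000e+02] [5.48847917e-01 2.98795438e-01 2.20773249e-01 2.46000000e+02
 1.72000000e+02]
0.5253020524978638 0.2756578326225281 0.025020409375429153
```

The scene and top views agree. The onions' knob top is at about (0.525, 0.275, 0.216), its disc radius is 25 mm as specified, and the onions are to its right (-y). In the top view it is at pixel column 159, row 234, and the onions are at about (208, 256) and (204, 289). Next I'll work out the path and check for obstacles.

```bash
python3 - <<'E'
from h import *
s=bot.observe();p=np.array(s['position']);M=R.from_euler('xyz',s['tool_rot']).as_matrix()
print(s['clock'],M.T@(np.array([.525,.275,p[2]])-p)*1000)
p_,d=bot.grab_frame('scene');cal=bot.get_calibration('scene')
a=p[:2];b=np.array([.525,.275]);u=(b-a)/np.linalg.norm(b-a)
hi=[]
for r in range(0,400,1):
  for k in range(0,640,1):
    if d[r,k]>0:
      w=px2w(cal,r,k,d[r,k]);t=(w[:2]-a)@u;l=abs(np.cross(u,w[:2]-a))
      if -.05<t<.55 and l<.1 and .14<w[2]<.26: hi.append([*w,r,k])
hi=np.array(hi)
for z in np.arange(.14,.26,.01):
  q=hi[(hi[:,2]>=z)&(hi[:,2]<z+.01)]
  if len(q):print(round(z,2),len(q),q.mean(0).round(3))
E
```

```text
0.8 [-4.24084735e+02 -2.10958068e+02  4.70790671e-03]
0.14 177 [5.08000e-01 2.51000e-01 1.45000e-01 1.54429e+02 3.93921e+02]
0.15 133 [4.68000e-01 2.41000e-01 1.55000e-01 1.45571e+02 3.83278e+02]
0.16 122 [4.62000e-01 2.40000e-01 1.65000e-01 1.41984e+02 3.82156e+02]
0.17 119 [4.75000e-01 2.27000e-01 1.75000e-01 1.42361e+02 3.81261e+02]
0.18 125 [4.60000e-01 2.29000e-01 1.84000e-01 1.37152e+02 3.79128e+02]
0.19 10 [1.260e-01 5.330e-01 1.950e-01 6.250e+01 4.002e+02]
0.2 43 [4.56000e-01 3.21000e-01 2.06000e-01 1.24465e+02 4.06698e+02]
0.21 185 [5.16000e-01 2.83000e-01 2.16000e-01 1.32562e+02 4.08481e+02]
0.22 7 [8.10000e-02 5.61000e-01 2.25000e-01 4.57140e+01 4.00143e+02]
0.23 7 [8.10000e-02 5.60000e-01 2.36000e-01 4.31430e+01 4.00286e+02]
0.24 11 [1.3100e-01 5.9000e-01 2.4600e-01 4.4182e+01 4.1600e+02]
0.25 37 [1.80000e-01 6.01000e-01 2.56000e-01 4.63780e+01 4.27297e+02]<stdin>:10: DeprecationWarning: Arrays of 2-dimensional vectors are deprecated. Use arrays of 3-dimensional vectors instead. (deprecated in NumPy 2.0)
```

```bash
python3 -m inch '[{"dx":-10,"dy":-5,"dz":-5,"hand":1},{"dx":-20,"dy":-10,"dz":-5,"hand":1},{"dx":-26,"dy":-13,"dz":-5,"hand":1},{"dx":-26,"dy":-13,"hand":1},{"dx":-26,"dy":-13,"hand":1},{"dx":-26,"dy":-13,"hand":1},{"dx":-26,"dy":-13,"hand":1},{"dx":-26,"dy":-13,"hand":1},{"dx":-20,"dy":-10,"hand":1},{"dx":-10,"dy":-5,"hand":1}]' 20
python3 - <<'E'
from h import *
s=bot.observe();p=np.array(s['position']);M=R.from_euler('xyz',s['tool_rot']).as_matrix()
print(s,M.T@(np.array([.525,.275,p[2]])-p)*1000)
E
```

```text
{'clock': 0.85, 'qpos': array([-1.35016772,  0.52135023, -0.03633115,  1.59952148,  0.02117124,
        1.02107368, -0.11283532]), 'qd': array([ 0.0001937 , -0.00012544,  0.00190071, -0.00177229, -0.00051681,
       -0.00036109,  0.00100577]), 'joint_efforts': array([ 4.27953810e-04, -9.26841617e+01,  1.97835065e+00, -3.70253205e+01,
        1.80065475e-02,  2.04930155e-03, -2.27807226e-05]), 'position': array([0.17921209, 0.59874644, 0.23131375]), 'tool_rot': array([ 3.14156472e+00, -4.31456612e-05,  2.85069818e+00]), 'force': array([0.49258251, 0.57288878, 0.07069056]), 'moment': array([-0.01964703,  0.04137956, -0.01251935]), 'grip_width': 0.0854832030859092} [-4.24114041e+02 -2.10969944e+02 -2.41907781e-02]schema error: expected keys dx, dy, dz, rx, ry, rz, hand
```

```bash
python3 -m inch '[{"dx":-10,"dy":-5,"dz":-5,"rx":0,"ry":0,"rz":0,"hand":1},{"dx":-20,"dy":-10,"dz":-5,"rx":0,"ry":0,"rz":0,"hand":1},{"dx":-26,"dy":-13,"dz":-5,"rx":0,"ry":0,"rz":0,"hand":1},{"dx":-26,"dy":-13,"dz":0,"rx":0,"ry":0,"rz":0,"hand":1},{"dx":-26,"dy":-13,"dz":0,"rx":0,"ry":0,"rz":0,"hand":1},{"dx":-26,"dy":-13,"dz":0,"rx":0,"ry":0,"rz":0,"hand":1},{"dx":-26,"dy":-13,"dz":0,"rx":0,"ry":0,"rz":0,"hand":1},{"dx":-26,"dy":-13,"dz":0,"rx":0,"ry":0,"rz":0,"hand":1},{"dx":-20,"dy":-10,"dz":0,"rx":0,"ry":0,"rz":0,"hand":1},{"dx":-10,"dy":-5,"dz":0,"rx":0,"ry":0,"rz":0,"hand":1}]' 20
cat > st.py <<'E'
from h import *
s=bot.observe();p=np.array(s['position']);M=R.from_euler('xyz',s['tool_rot']).as_matrix()
print(s['clock'],p.round(4),s['force'].round(1),s['grip_width'].round(4),s['tool_rot'].round(3),s['qpos'].round(2),(M.T@(np.array([.525,.275,.216])-p)*1000).round(1))
E
python3 st.py
```

```text
clock: 1.85
position: [0.3572, 0.4312, 0.2468]
tool_rot: [3.141, 0.001, 2.848]
force: [-0.2, 0.2, -0.1]
grip_width: -0.0001Traceback (most recent call last):
  File "st.py", line 3, in <module>
    print(s['clock'],p.round(4),s['force'].round(1),s['grip_width'].round(4),s['tool_rot'].round(3),s['qpos'].round(2),(M.T@(np.array([.525,.275,.216])-p)*1000).round(1))
                                                    ^^^^^^^^^^^^^^^^^^^^^
AttributeError: 'float' object has no attribute 'round'
```

```bash
sed -i "s/s\['grip_width'\].round(4)/round(s['grip_width'],4)/" st.py; python3 st.py
```

```text
1.85 [0.3572 0.4312 0.2468] [-0.2  0.2 -0.1] -0.0001 [3.141e+00 1.000e-03 2.848e+00] [-0.99  0.4   0.01  1.76 -0.    0.98  0.3 ] [-205.8 -101.    31. ]
```

```bash
python3 -m inch '[{"dx":-10,"dy":-5,"dz":0,"rx":0,"ry":0,"rz":0,"hand":1},{"dx":-20,"dy":-10,"dz":0,"rx":0,"ry":0,"rz":0,"hand":1},{"dx":-30,"dy":-15,"dz":0,"rx":0,"ry":0,"rz":0,"hand":1},{"dx":-32,"dy":-16,"dz":0,"rx":0,"ry":0,"rz":0,"hand":1},{"dx":-32,"dy":-16,"dz":0,"rx":0,"ry":0,"rz":0,"hand":1},{"dx":-32,"dy":-16,"dz":0,"rx":0,"ry":0,"rz":0,"hand":1},{"dx":-26,"dy":-12,"dz":0,"rx":0,"ry":0,"rz":0,"hand":1},{"dx":-18,"dy":-8,"dz":0,"rx":0,"ry":0,"rz":0,"hand":1},{"dx":-7,"dy":-3,"dz":0,"rx":0,"ry":0,"rz":0,"hand":1},{"dx":0,"dy":0,"dz":0,"rx":0,"ry":0,"rz":0,"hand":1}]'
python3 st.py
python3 - <<'E'
from h import *
for c in ['scene','top']:
    p,d=bot.grab_frame(c)
    cv2.imwrite(f'pics/{c}2.png',cv2.resize(p[60:280,260:500,::-1] if c=='scene' else p[120:360,60:340,::-1],None,fx=2.3,fy=2.3))
E
```

```text
clock: 2.85
position: [0.5246, 0.2772, 0.2462]
tool_rot: [-3.142, -0.0, 2.85]
force: [-0.6, 0.7, 0.6]
grip_width: 0.0003
2.85 [0.5246 0.2772 0.2462] [-0.6  0.7  0.6] 0.0003 [-3.142 -0.     2.85 ] [-0.63  0.46  0.07  1.67 -0.04  1.01  0.73] [-1.  -2.  30.2]
```

View pics/scene2.png

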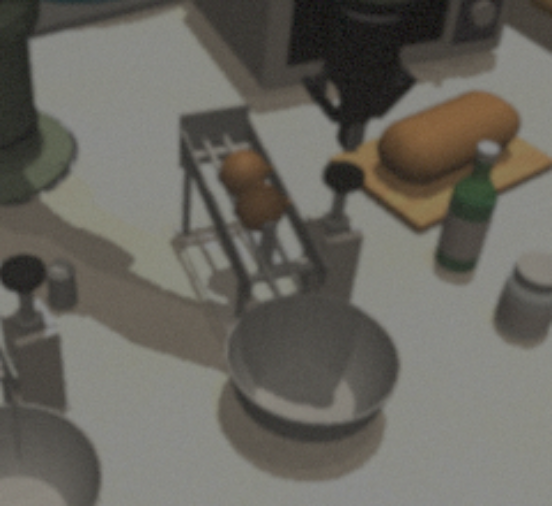

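View pics/top2.png

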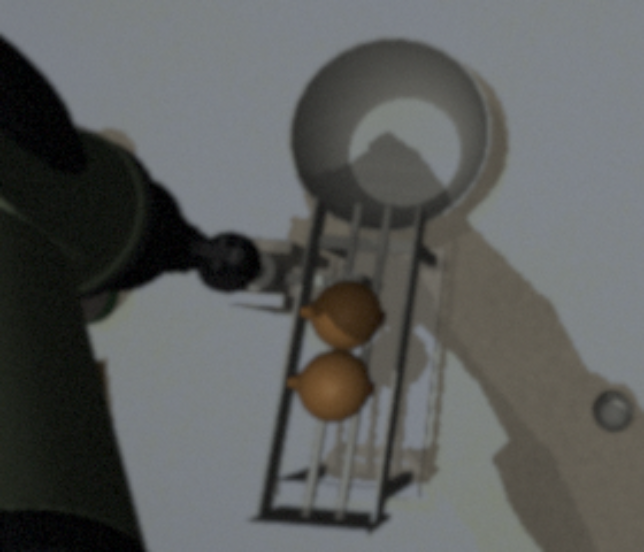

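```bash
cat >> h.py <<'E'
def w2px(cal,P):
    f=200/np.tan(np.radians(cal['vertical_fov'])/2)
    M=R.from_euler('xyz',cal['orientation']).as_matrix();c=M.T@(np.array(P)-cal['origin']);u=c[:2]/c[2];u=u*(1+cal['k1']*(u@u))
    return np.array([f*u[1]+cal['cy'],f*u[0]+cal['cx']]),c[2]
E
python3 - <<'E'
from h import *
s=bot.observe();print(s['clock'],s['position'])
for c in ['scene','top']:
    p,d=bot.grab_frame(c);cal=bot.get_calibration(c)
    for P in [s['position'],s['position']+[0,0,.05],[.525,.275,.216]]:
        q,z=w2px(cal,P);r,k=q.round().astype(int);print(c,q.round(1),z.round(3),d[r-2:r+3,k].round(3))
    if c=='scene':
        q0=[]
        for r in range(90,150):
            for k in range(390,425):
                w=px2w(cal,r,k,d[r,k])
                if d[r,k]>0 and abs(w[0]-.52)<.1 and .2<w[2]<.3 : q0.append([*w,r,k])
        q0=np.array(q0)
        for z in np.arange(.2,.3,.01):
            q=q0[(q0[:,2]>=z)&(q0[:,2]<z+.01)]
            if len(q): print(round(z,2),len(q),q.mean(0).round(3),q[:,0].max().round(3))
E
```

```text
2.95 [0.52362353 0.27837544 0.2462525 ]
scene [124.1 410.4] 1.053 [1.035 1.037 1.04  1.042 1.045]
scene [107.9 413.2] 1.018 [0.991 0.998 1.003 1.005 1.007]
scene [134.1 408.1] 1.073 [1.081 1.073 1.07  1.068 1.065]
0.2 39 [5.42000e-01 2.67000e-01 2.07000e-01 1.40974e+02 4.08718e+02] 0.552
0.21 174 [5.30000e-01 2.73000e-01 2.16000e-01 1.35230e+02 4.08695e+02] 0.552
0.24 4 [5.3100e-01 2.7400e-01 2.4800e-01 1.2550e+02 4.1075e+02] 0.534
0.25 30 [5.33000e-01 2.74000e-01 2.56000e-01 1.23167e+02 4.11533e+02] 0.54
0.26 37 [5.31000e-01 2.75000e-01 2.64000e-01 1.20216e+02 4.12108e+02] 0.538
0.27 42 [5.31000e-01 2.73000e-01 2.75000e-01 1.16929e+02 4.12119e+02] 0.54
0.28 32 [5.34000e-01 2.75000e-01 2.85000e-01 1.14156e+02 4.13812e+02] 0.541
0.29 73 [5.33000e-01 2.74000e-01 2.95000e-01 1.10521e+02 4.13890e+02] 0.544
top [232.4 149.9] 0.708 [0.603 0.601 0.613 0.649 0.648]
top [228.8 137.8] 0.659 [0.577 0.578 0.578 0.58  0.581]
top [233.4 158.3] 0.738 [0.608 0.612 0.61  0.613 0.613]
```

The projected TCP matches the fingertip seen in the images: in the scene crop the tip is at (350,135), just above the knob at (343,175). The tool is centred and the gripper is shut, so I'll press.

```bash
python3 -m inch '[{"dx":-2,"dy":-2,"dz":10,"rx":0,"ry":0,"rz":0,"hand":1},{"dx":0,"dy":0,"dz":10,"rx":0,"ry":0,"rz":0,"hand":1},{"dx":0,"dy":0,"dz":7,"rx":0,"ry":0,"rz":0,"hand":1},{"dx":0,"dy":0,"dz":6,"rx":0,"ry":0,"rz":0,"hand":1},{"dx":0,"dy":0,"dz":6,"rx":0,"ry":0,"rz":0,"hand":1},{"dx":0,"dy":0,"dz":0,"rx":0,"ry":0,"rz":0,"hand":1}]'
python3 st.py
```

```text
clock: 3.65
position: [0.5255, 0.2747, 0.2065]
tool_rot: [-3.141, -0.001, 2.851]
force: [-3.7, -1.7, 7.4]
grip_width: 0.0001
3.65 [0.5255 0.2747 0.2065] [-3.7 -1.7  7.4] 0.0001 [-3.141e+00 -1.000e-03  2.851e+00] [-0.63  0.5   0.06  1.72 -0.04  0.93  0.73] [ 0.6  0.2 -9.5]
```

```bash
python3 -m inch '[{"dx":0,"dy":0,"dz":7,"rx":0,"ry":0,"rz":0,"hand":1},{"dx":0,"dy":0,"dz":8,"rx":0,"ry":0,"rz":0,"hand":1},{"dx":0,"dy":0,"dz":8,"rx":0,"ry":0,"rz":0,"hand":1},{"dx":0,"dy":0,"dz":8,"rx":0,"ry":0,"rz":0,"hand":1},{"dx":0,"dy":0,"dz":4,"rx":0,"ry":0,"rz":0,"hand":1},{"dx":0,"dy":0,"dz":2,"rx":0,"ry":0,"rz":0,"hand":1},{"dx":0,"dy":0,"dz":0,"rx":0,"ry":0,"rz":0,"hand":1}]'
python3 st.py
```

```text
clock: 4.35
position: [0.5258, 0.2749, 0.171]
tool_rot: [3.141, 0.0, 2.851]
force: [-6.0, -2.6, 17.9]
grip_width: -0.0004
4.35 [0.5258 0.2749 0.171 ] [-6.  -2.6 17.9] -0.0004 [3.141 0.    2.851] [-0.62  0.54  0.06  1.75 -0.04  0.85  0.73] [  0.8  -0.1 -45. ]
```

At the stop: z is 0.171 and the force of 18 N exceeds the 12 N needed to hold it down. I'll hold here.

```bash
for i in 1 2; do python3 -m inch '[{"dx":0,"dy":0,"dz":1,"rx":0,"ry":0,"rz":0,"hand":1},{"dx":0,"dy":0,"dz":0,"rx":0,"ry":0,"rz":0,"hand":1},{"dx":0,"dy":0,"dz":0,"rx":0,"ry":0,"rz":0,"hand":1},{"dx":0,"dy":0,"dz":0,"rx":0,"ry":0,"rz":0,"hand":1},{"dx":0,"dy":0,"dz":0,"rx":0,"ry":0,"rz":0,"hand":1},{"dx":0,"dy":0,"dz":0,"rx":0,"ry":0,"rz":0,"hand":1},{"dx":0,"dy":0,"dz":0,"rx":0,"ry":0,"rz":0,"hand":1},{"dx":0,"dy":0,"dz":0,"rx":0,"ry":0,"rz":0,"hand":1},{"dx":0,"dy":0,"dz":0,"rx":0,"ry":0,"rz":0,"hand":1},{"dx":0,"dy":0,"dz":0,"rx":0,"ry":0,"rz":0,"hand":1}]'; done
python3 st.py
python3 - <<'E'
from h import *
for c in ['scene','top']:
    p,d=bot.grab_frame(c)
    cv2.imwrite(f'pics/{c}3.png',cv2.resize(p[60:280,260:500,::-1] if c=='scene' else p[120:360,60:340,::-1],None,fx=2.3,fy=2.3))
E
```

```text
clock: 5.35
position: [0.5259, 0.2749, 0.1709]
tool_rot: [3.141, 0.0, 2.851]
force: [-10.3, -5.4, 33.3]
grip_width: -0.0002
clock: 6.35
position: [0.526, 0.275, 0.1707]
tool_rot: [3.14, 0.001, 2.851]
force: [-15.4, -6.9, 46.5]
grip_width: -0.0001
6.35 [0.526  0.275  0.1707] [-15.4  -6.9  46.5] -0.0001 [3.140e+00 1.000e-03 2.851e+00] [-0.62  0.54  0.06  1.75 -0.04  0.85  0.74] [  0.9  -0.2 -45.3]
```

View pics/scene3.png

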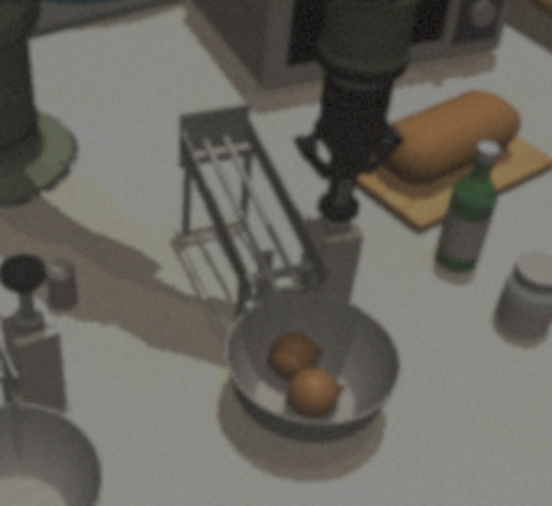

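View pics/top3.png

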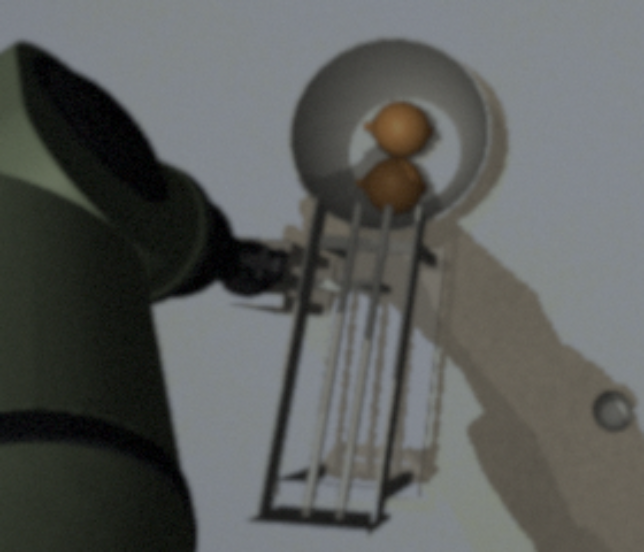

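Both onions are in the bowl, at scene crop (295,355) and (313,392), and the runway is empty. I'll lift off straight up.

```bash
python3 -m inch '[{"dx":0,"dy":0,"dz":-5,"rx":0,"ry":0,"rz":0,"hand":1},{"dx":0,"dy":0,"dz":-9,"rx":0,"ry":0,"rz":0,"hand":1},{"dx":0,"dy":0,"dz":-10,"rx":0,"ry":0,"rz":0,"hand":1},{"dx":0,"dy":0,"dz":-10,"rx":0,"ry":0,"rz":0,"hand":1},{"dx":0,"dy":0,"dz":-10,"rx":0,"ry":0,"rz":0,"hand":1},{"dx":0,"dy":0,"dz":-15,"rx":0,"ry":0,"rz":0,"hand":1},{"dx":0,"dy":0,"dz":-20,"rx":0,"ry":0,"rz":0,"hand":1},{"dx":0,"dy":0,"dz":-20,"rx":0,"ry":0,"rz":0,"hand":1},{"dx":0,"dy":0,"dz":-15,"rx":0,"ry":0,"rz":0,"hand":1},{"dx":0,"dy":0,"dz":0,"rx":0,"ry":0,"rz":0,"hand":1}]'
python3 st.py
python3 - <<'E'
from h import *
p,d=bot.grab_frame('scene');cal=bot.get_calibration('scene')
P=np.array([px2w(cal,r,k,d[r,k]) for r in range(125,160) for k in range(395,422) if p[r,k].max()<90 and d[r,k]>0])
Q=P[(abs(P[:,0]-.525)<.035)&(abs(P[:,1]-.275)<.03)&(P[:,2]<.24)];print(len(Q),np.percentile(Q[:,2],[10,50,90]))
cv2.imwrite('pics/scene4.png',p[:,:,::-1])
E
```

```text
clock: 7.45
position: [0.5265, 0.2751, 0.2838]
tool_rot: [3.14, 0.002, 2.851]
force: [0.0, -0.5, -0.3]
grip_width: -0.0
7.45 [0.5265 0.2751 0.2838] [ 0.  -0.5 -0.3] -0.0 [3.140e+00 2.000e-03 2.851e+00] [-0.63  0.42  0.07  1.63 -0.03  1.09  0.73] [ 1.5 -0.7 67.8]
353 [0.14255452 0.20994989 0.21742386]
```

View pics/scene4.png

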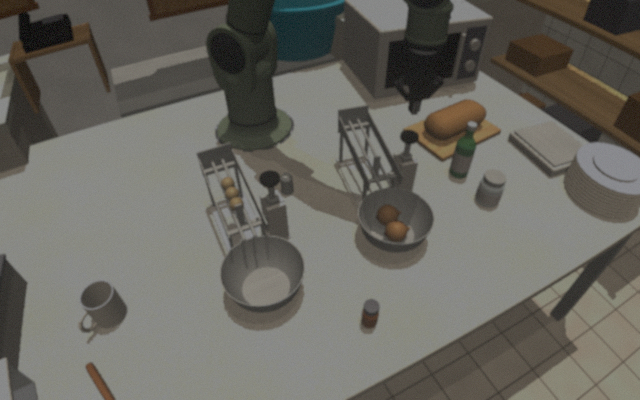

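The knob is back up at pixel (409,135), with its top at about 0.216 m. Both onions lie in the bowl at (388,214) and (396,231). The three potatoes are still waiting at (231,192), and the gripper is clear of everything.

```bash
python3 -c "
from workcell import bot
print(bot.job_done())"
```

```text
the job is handed in; nothing more can be done
None
```

Both onions are in their steel bowl, the plunger has sprung back up, and the three potatoes are still waiting on the other runway. I handed the job in at about 7.5 s on the robot's clock, against the 32 s limit.

- **Press:** I pushed the onions' knob with the shut fingertips down to its stop (TCP height 0.171 m) and held it there for about 2 s. The pictures showed both onions in the bowl before I let go.
- **Last checks:** After lifting straight up, the knob top measured about 0.216 m in the depth picture. The gripper was about 68 mm above the knob with no force on it.
- **Higher than intended:** Two extra 1 mm presses during the hold raised the vertical push on the knob to about 46 N. That was through the fingertips, not the gripper's body that the 40 N limit names, and it is well under the 120 N wrist limit.
- **Early disagreement:** The networks' first positions for the knob differed by about 19 mm in x between the two cameras. Fitting the knob's disc in the depth pictures agreed to about 2 mm, so I used that position.

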